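Bring the open vial under the filling needle and hold the needle down at the 50 mm mark

ROBOT

A 7-joint arm with a two-finger parallel gripper is mounted at the origin on a cart in front of the work surface, level with it; the furniture and walls round the work are solid. World frame = base frame: x ahead of the robot, y to its left, z up, the work surface at z = 0. Lengths are in m, angles in rad, forces in N, time in s.
With the tool pointing down it reaches from about 0.425 to 0.925 m from the base axis. Payload 6.8 kg.
Tool frame: the origin (TCP) lies between the finger pads; the fingertips stand 11 mm ahead of it and the grasp point (between the pads) lies 8 mm behind it; z points along the fingers, y is the line along which they close (so a half turn about z gives the same grasp; the last joint's range is limited). The gripper opens to 85 mm and grips with 20 to 120 N. Pads are 22 mm wide; open, the fingers measure 114 mm over their backs; the gripper's body (76 mm by 85 mm) begins 54 mm behind the grasp point. The pads swing forward as they close: fully open they stand 13 mm farther back than shut.
Start: joints at [-1.211, 0.477, 0.022, 1.555, -0.011, 1.109, -0.083], TCP at [0.304, 0.602, 0.242] pointing down, gripper open.
Joint ranges: [-2.96, 2.96], [-0.34, 2.1], [-1.41, 1.46], [0.24, 2.44], [-1.37, 4.51], [0.17, 1.92], [-2.96, 2.96]. Speed limits (rad/s): [2.39, 2.39, 3.14, 3.14, 3.14, 3.14, 3.14].

INTERFACE

Orientations are given as a unit quaternion [w, x, y, z].
In Python, from cell import env, viewer, kin gives the robot as it stands (env), with the cameras (viewer) and the kinematics (kin). Calls block until the motion is done:
- env.reach(position, orientation): joint-space move of the TCP to a pose.
- env.movel(position, velocity=0.15, rot=None, stop_force=None): straight line of the TCP; rot=None keeps the orientation; velocity is the mean speed in m/s. With stop_force (N) it stops when the force on the tool has changed by that much, and returns True; else False.
- env.goto_joints(angles): joint-space move.
- env.grip(opening, f_grip=None): finger opening in m; f_grip is the grip in N (None keeps the last); returns when the fingers have stopped.
- env.dwell(seconds).
- kin.inverse_kinematics(position, orientation): joint angles nearest the present ones, or None.
- viewer.camera(name): name is "side" or "top"; returns the picture (384x512x3 uint8, blue, green, red); there is no depth.
- viewer.calibration(name): a dict with "fx", "fy", "cx", "cy" (pixels), "k1" (the pictures are not rectified: a ray, as slopes to the right and down, at radius r is drawn at 1 + k1 r^2 times it, then the intrinsics apply), "rvec" (rotation vector, rad) and "tvec" (3), from world to camera coordinates, as OpenCV has them. Camera axes: x right, y down, z forward; pixel columns grow to the right and rows downward; lengths in m; the calibration is good to about 2 mm. A picture is of the moment at which its call begins. calibration takes no time and is no camera call.
A pose or a line that the arm cannot do raises env.PlanningError and nothing moves.
- env.job_done(): hands the job in; it is judged then, once.
Readings, each from a call of its own:
- env.get_time(): time.
- env.get_qpos(): joint angles.
- env.get_joint_velocities(): joint speeds.
- env.get_joint_torque(): joint torques, N m.
- env.get_tcp_pos(): TCP position.
- env.get_orientation(): TCP orientation.
- env.get_force(): force on the tool from outside, world axes, zero at the start.
- env.get_torque(): the same for the moment, N m.
- env.get_opening(): finger opening in m.
- env.get_gripper_force(): force on a finger pad.
Only numpy, scipy, OpenCV 4.12 (cv2) and the standard library are available. Lean on these libraries where they do the work, as an engineer would, in place of code of your own. Each camera call takes 0.05 s, during which the arm holds its last target. There are 200 camera calls.

TASK

Using the tab at its end, slide the vial rack along its lane, without lifting it, until the one open vial stands centred under the parked filling needle. Then squeeze the lock button in the arm's grip head, push the telescoping arm down until the 50 mm line of its scale (the fifth long line above zero) meets the sleeve's upper rim, so that the needle is inside the open vial, and finish there still squeezing and holding the head, because the arm springs back up when it is let go. Never lower the needle anywhere else, keep the vials upright in the rack, and leave the loose cap, beaker, bottle and forceps alone.

Things in the scene. Friction and masses are not known exactly. Their poses are not given: they have to be found in the camera images.
- fill_stand: Fixed vial-filling stand. Origin on the bench straight below the needle; x points to the column at the back, y along the lane, z up. Aluminium lane along y: floor 6 mm high, 52 mm wide outside, 44 between its 14 mm high side walls, y = -245 to +105, end stop (20 mm high) at y = 99. White foot behind it: x = 26 to 130, y = -65 to 65, 14 mm high.
- sleeve_mouth (a point): Centre of the upper rim of the upright grey sleeve (26 mm x by 36 mm y, 140 to 205 mm above the bench) that guides the arm: the reading edge for the scale. A 20 mm thick cross-arm, 164 to 184 mm high, joins the sleeve to a 16 mm column at x = 98 mm of the stand, which ends 228 mm above the bench.
- needle_arm (a joint): Telescoping arm, a 14 mm square bar sliding straight down through the sleeve. Value (m) = extension = scale reading at the sleeve's upper rim: 0 parked (start), 0.060 lower stop. Black lines on its -x face, short each 5 mm, long each 10, from 0 to 60. Locked at 0 until the button is squeezed, then pushed down with 3 to 6 N; when let go it springs back up to 0 and locks.
- head_grip (a point): Centre of the black grip head on top of the arm, 295 mm above the bench when parked; it moves with the arm. Head 30 mm (stand x) by 34 (stand y) by 40 high. Grasp from above with the fingers closing along the stand's y, one on the button: 42 mm across head and button at rest, 36 squeezed. The rest of the stand ends below 228 mm.
- lock_button (a joint): Lock button in the head's +y face (stand's frame), 20 mm wide, 26 high, 8 mm proud. Value (m) = how far it is pressed in: 0 out, 0.006 fully in. Sprung: 3.5 N to start, 5.6 N fully in; jumps out when let go. Pressed in more than about 5 mm it draws the steel catch, which runs down the bar and stands on the sleeve's rim, inside the sleeve and frees the arm.
- button_face (a point): Middle of the lock button's outer face, 25 mm from the arm's axis along the stand's +y at rest, at the height of head_grip.
- needle_tip (a point): Lower end of the filling needle (4 mm thick, steel, its 11 mm hub begins 34 mm above the tip), on the arm's axis: 88 mm above the bench when parked, 38 mm at the 50 mm mark.
- vial_rack: White rack, 0.18 to 0.31 kg, loose in the lane (2 mm play each side). Origin: underside, below the middle place; axes as the stand's. Block 40 mm wide (x), y = -52 to 52, 30 mm high; three round places at y = -34, 0, 34 mm, their floors 5 mm up. A low tongue (8 mm high) leads to the pull tab at y = -129. Starts with its origin 64 to 94 mm to the -y side of the needle.
- rack_tab (a point): Grip point of the rack's upright pull tab, on its axis, 36 mm above the rack's underside (42 mm above the bench). The tab is 26 mm (x) by 12 mm (y), its top 52 mm above the rack's underside.
- open_vial: The one vial without a cap: clear glass, empty, 25 mm thick, 44 mm high, loose in one of the three places (any of them). Origin: centre of its underside.
- vial_mouth (a point): Centre of the open vial's mouth (20 mm inner diameter), 44 mm above its underside, 55 mm above the bench when it stands in the rack.
- capped_vial_a: Filled vial with a black screw cap, 25 mm thick, 50 mm high, in one of the other places. Origin: centre of its underside.
- capped_vial_b: Another filled vial with a black screw cap, of the same size, in the remaining place. Origin: centre of its underside.
- loose_cap: White screw cap of the open vial, 25 mm wide, 13 mm high, lying open side up on the bench in front of the lane. Bystander.
- beaker: Glass beaker, 53 mm wide, 70 mm high, on the bench behind the lane. Bystander.
- dye_bottle: Small amber bottle with a screw cap, 43 mm wide, 83 mm high, on the bench behind the lane's left end. Bystander.
- forceps: Steel forceps, 124 mm long, 9 mm high, lying on the bench in front of the lane. Bystander.

How it is judged:
On the way, in this order (a step that is already met when the one before it is completed fails the run):
1. the open vial stands upright in the rack under the parked needle, its mouth's centre within 5 mm of the needle's axis (horizontal distance between needle_tip and vial_mouth below 0.005 m and value of joint needle_arm below 0.003 m and horizontal distance between open_vial and vial_rack below 0.04 m and angle between open_vial's own z axis and vertical below 0.12 rad and z of open_vial in the frame of vial_rack below 0.01 m and linear speed of vial_rack below 0.02 m/s), for 0.3 s.
2. the lock button is squeezed in and the arm leaves its park position (value of joint lock_button above 0.0045 m and value of joint needle_arm above 0.006 m).
At the end, for the whole second after the job is handed in: Arm at rest at 50 mm, within 3 mm, fingers still holding the head (over 3 N), lock button in; needle tip in the open vial, at least 8 mm below its mouth and within 6 mm of its centre; all three vials upright in the rack, rack resting in its lane (value of joint needle_arm between 0.047 and 0.053 m and velocity of joint needle_arm between -0.005 and 0.005 m/s and value of joint lock_button above 0.0045 m and contact force between the fingers and needle_arm above 3 N and horizontal distance between needle_tip and vial_mouth below 0.006 m and z of needle_tip in the frame of vial_mouth below -0.008 m and horizontal distance between each of open_vial, capped_vial_a, capped_vial_b and vial_rack below 0.04 m and angle between each of open_vial, capped_vial_a, capped_vial_b's own z axis and vertical below 0.12 rad and z of each of open_vial, capped_vial_a, capped_vial_b in the frame of vial_rack below 0.01 m and height (world z) of vial_rack below 0.01 m and linear speed of vial_rack below 0.01 m/s); the arm keeps its last pose, push and grip.
It fails at once if the arm is pushed down (more than 6 mm) while the needle is not over the open vial's mouth (more than 9 mm off) (value of joint needle_arm above 0.006 m and horizontal distance between needle_tip and vial_mouth above 0.009 m).
It fails at once if the rack is lifted more than 10 mm off the lane (height (world z) of vial_rack above 0.016 m).
It fails at once if a vial falls over or leaves the rack ((angle between open_vial's own z axis and vertical above 0.4 rad or z of open_vial in the frame of vial_rack above 0.025 m) or (angle between capped_vial_a's own z axis and vertical above 0.4 rad or z of capped_vial_a in the frame of vial_rack above 0.025 m) or (angle between capped_vial_b's own z axis and vertical above 0.4 rad or z of capped_vial_b in the frame of vial_rack above 0.025 m)).
It fails at once if the loose cap, the beaker, the amber bottle or the forceps is moved by more than 20 mm (distance of any of loose_cap, beaker, dye_bottle, forceps from where it was at the start of the episode above 0.02 m).
It also fails if it takes over 64 s, if anything falls off the work surface, if the arm or the gripper's body presses on something with over 40 N, if the wrist force passes 120 N, or if a joint passes its speed limit or range.

## Working session

There is one attempt and no reset: what is moved stays moved. The work goes in short steps, each a Python script; the robot and the scene stay as the last script left them, time stands still between calls to the robot, and variables do not carry over. Pictures are saved under pics/ and viewed, at most 10 in all, crops included, and the job is handed in when it is done.

```bash
mkdir -p pics; ls; python3 - <<'E'
from cell import env, viewer, kin
import cv2
for n in("side","top"):
    cv2.imwrite(f"pics/{n}0.png",cv2.resize(viewer.camera(n),None,fx=1.5625,fy=1.5625,interpolation=cv2.INTER_CUBIC)); print(viewer.calibration(n))
print(env.get_orientation(),env.get_time())
E
```

```text
cell.py
pics
{'fx': 481.2287496649373, 'fy': 481.2287496649373, 'cx': 256.1713961068404, 'cy': 189.92208786034604, 'k1': -0.07742947755373106, 'rvec': array([ 2.21805244, -0.2034771 ,  0.11879391]), 'tvec': array([-0.53314787,  0.21977358,  1.07382761])}
{'fx': 372.11786650564454, 'fy': 372.11786650564454, 'cx': 253.68953187334475, 'cy': 193.54860265353696, 'k1': -0.08613472617050426, 'rvec': array([ 2.16722802, -2.20745789,  0.06981753]), 'tvec': array([0.04915136, 0.56222402, 1.0041138 ])}
[-1.38700518e-04  2.31753730e-01  9.72774152e-01 -7.98811239e-04] 0.1
```

View pics/side0.png

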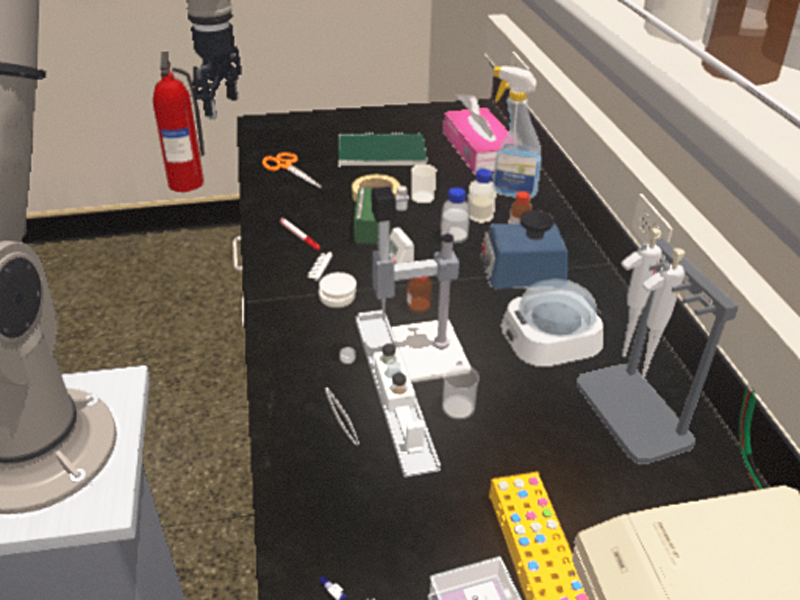

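View pics/top0.png

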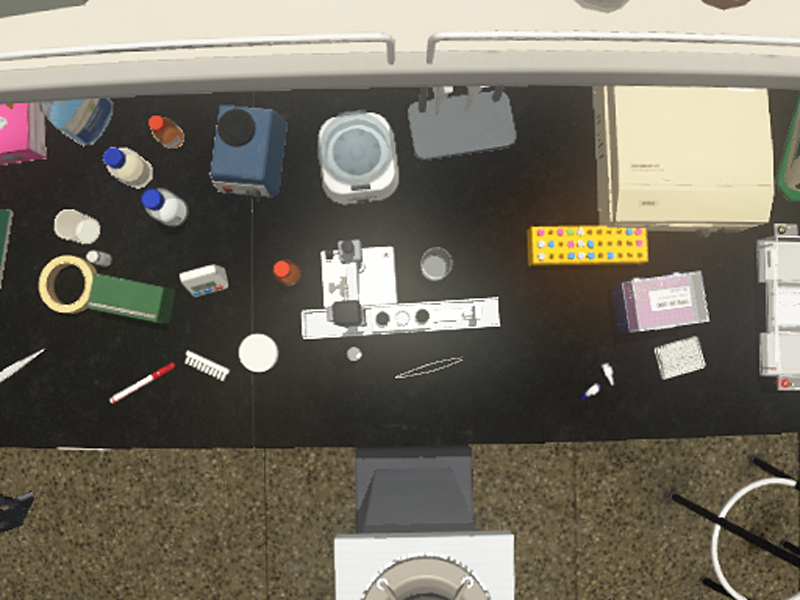

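The stand is at top-image (345,310) with the lane running left to right. The vials are at (383,318), (402,317) and (422,315), and the middle one is uncapped. Next I'll take closer crops.

```bash
python3 - <<'E'
from cell import env, viewer, kin
import cv2
t=viewer.camera("top");s=viewer.camera("side")
cv2.imwrite("pics/topc.png",cv2.resize(t[145:225,185:325],None,fx=5.7,fy=5.7,interpolation=cv2.INTER_CUBIC)[:600])
cv2.imwrite("pics/sidec.png",cv2.resize(s[110:310,215:315],None,fx=3,fy=3,interpolation=cv2.INTER_CUBIC)[:600])
E
```

```text
(no output)
```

View pics/topc.png

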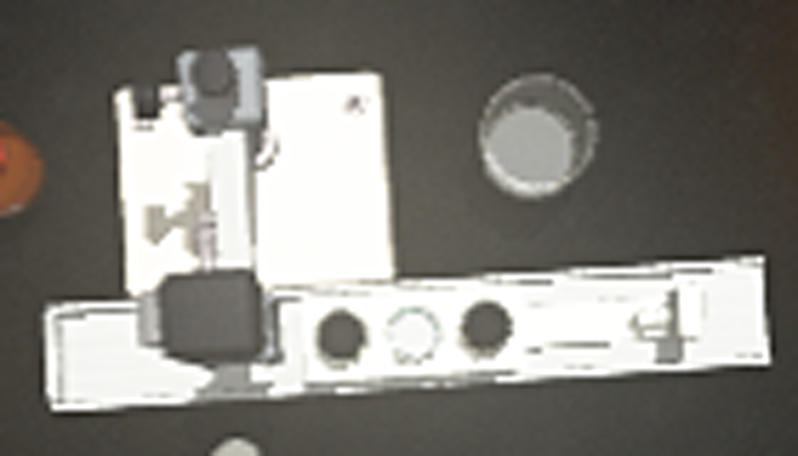

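View pics/sidec.png

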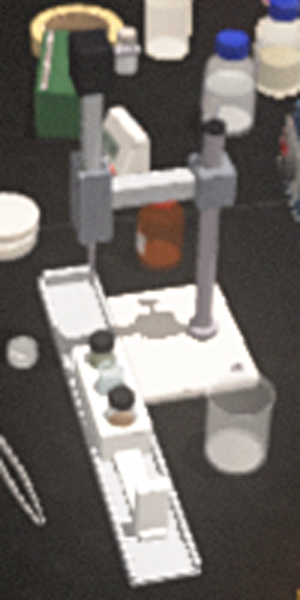

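```bash
cat > h.py <<'E'
import numpy as np, cv2
from cell import env, viewer, kin
from scipy.optimize import least_squares
def proj(n,P):
    c=viewer.calibration(n); R=cv2.Rodrigues(c["rvec"])[0]
    p=np.atleast_2d(P)@R.T+c["tvec"]; a=p[:,:2]/p[:,2:]
    a=a*(1+c["k1"]*(a**2).sum(1,keepdims=True))
    return a*[c["fx"],c["fy"]]+[c["cx"],c["cy"]]
E
python3 - <<'E'
from h import *
# image, crop px, stand pt (mm), on rack?
D=[("top",45,305,26,105,17,0),("top",52,410,-26,105,17,0),("top",764,257,26,-245,14,0),("top",770,365,-26,-245,14,0),
("top",382,73,130,-65,14,0),("top",115,90,130,65,14,0),("top",396,280,26,-65,14,0),("top",214,317,0,0,315,0),
("top",340,335,0,34,61,1),("top",488,328,0,-34,61,1),("top",413,334,0,0,55,1),
("side",132,582,-26,-245,0,0),("side",200,572,26,-245,0,0),("side",40,278,-26,105,16,0),("side",92,32,0,0,315,0),
("side",101,336,0,34,61,1),("side",122,391,0,-34,61,1),("side",152,484,0,-129,58,1),("side",214,122,98,0,228,0)]
off={"top":(185,145,5.7),"side":(215,110,3)}
px=np.array([[(u+.5)/off[n][2]-.5+off[n][0],(v+.5)/off[n][2]-.5+off[n][1]] for n,u,v,*_ in D])
def f(q):
    r=[]
    for d,p in zip(D,px):
        P=np.array(d[3:6])/1e3; P[1]+=d[6]*q[3]
        c,s=np.cos(q[2]),np.sin(q[2]); W=[q[0]+c*P[0]-s*P[1],q[1]+s*P[0]+c*P[1],P[2]]
        r.append(proj(d[0],W)[0]-p)
    return np.ravel(r)
o=least_squares(f,[.6,.1,0,-.08],loss="soft_l1")
print(o.x); 
for d,r in zip(D,f(o.x).reshape(-1,2)): print(d[0],d[3:],r.round(1))
E
```

```text
[ 0.5330881   0.10204476  0.05076507 -0.07204344]
top (26, 105, 17, 0) [-0.2 -0. ]
top (-26, 105, 17, 0) [-0.3  0.4]
top (26, -245, 14, 0) [ 0.1 -0.3]
top (-26, -245, 14, 0) [ 0.5 -0.5]
top (130, -65, 14, 0) [-0.4 -0.7]
top (130, 65, 14, 0) [-0.1 -0.5]
top (26, -65, 14, 0) [-0.2  0.2]
top (0, 0, 315, 0) [-0.9 -0.7]
top (0, 34, 61, 1) [ 0.  -0.1]
top (0, -34, 61, 1) [-0.2 -0.6]
top (0, 0, 55, 1) [ 0.1 -0.7]
side (-26, -245, 0, 0) [-0.6  1.9]
side (26, -245, 0, 0) [-0.3  0.9]
side (-26, 105, 16, 0) [-1.  -0.8]
side (0, 0, 315, 0) [-0.5  2.1]
side (0, 34, 61, 1) [ 0. -0.]
side (0, -34, 61, 1) [-0.4  0.5]
side (0, -129, 58, 1) [-0.1 -0.2]
side (98, 0, 228, 0) [-0.   0.4]
```

```bash
cat >> h.py <<'E'
O=np.array([0.5331,0.1020]); TH=0.0508
def W(x,y,z): c,s=np.cos(TH),np.sin(TH); return np.array([O[0]+c*x-s*y,O[1]+s*x+c*y,z])
def S(p): c,s=np.cos(TH),np.sin(TH); d=np.array(p[:2])-O; return np.array([c*d[0]+s*d[1],-s*d[0]+c*d[1],p[2]])
Q=np.array([0,np.sin(-TH/2),np.cos(-TH/2),0])
E
python3 - <<'E'
from h import *
p=env.get_tcp_pos(); env.movel([p[0],p[1],.44],.3)
env.reach(W(0,-201,.43)*[1,1,1] if 0 else W(0,-.201,.43),Q)
print(env.get_time(),env.get_qpos())
env.movel(W(0,-.201,.10),.2); print(env.movel(W(0,-.201,.034),.06,stop_force=8))
env.grip(0,30); print(env.get_opening(),env.get_gripper_force(),S(env.get_tcp_pos()),env.get_force(),env.get_time())
cv2.imwrite("pics/g.png",cv2.resize(viewer.camera("side")[110:310,215:315],None,fx=3,fy=3,interpolation=cv2.INTER_CUBIC))
E
```

```text
3.625 [-0.59435702  0.16932898  0.78126712  1.61911265 -0.12071524  1.40306853
  1.82317908]
False
0.011298134083841522 31.238048672676086 [ 1.29772088e-04 -2.00940305e-01  3.40968129e-02] [ 0.07298546 -0.23530922  1.60748506] 7.3333
```

View pics/g.png

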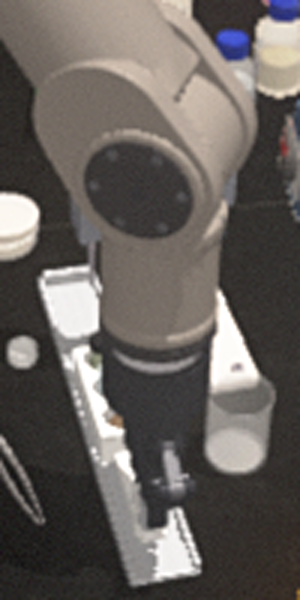

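The tab is gripped, with the opening at 11.3 mm. The forearm hides the stand in this view, so I'll check its clearance from above before sliding.

```bash
python3 - <<'E'
from h import *
cv2.imwrite("pics/g2.png",cv2.resize(viewer.camera("top")[100:384,150:430],None,fx=2.1,fy=2.1,interpolation=cv2.INTER_CUBIC))
print(env.get_qpos())
for j3 in [0]: print(kin.inverse_kinematics(W(0,-.129,.034),Q))
E
```

```text
[-0.32561839  0.62781585  0.51509974  2.02373069 -0.52145133  0.61999997
  2.16279147]
[-0.46675973  0.61599998  0.52208502  2.05220777 -0.53019287  0.6062192
  2.04277802]
```

View pics/g2.png

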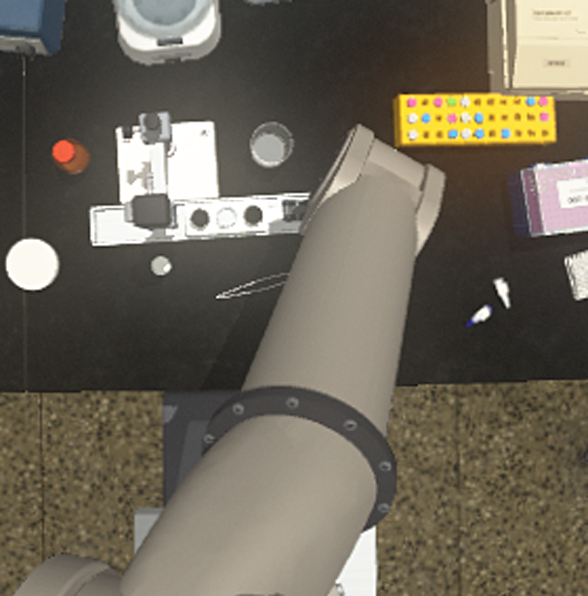

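The wrist is about 130 px from the head in this crop, and the slide needs about 75 px, so it is clear. All three vials are still visible. Sliding now.

```bash
python3 - <<'E'
from h import *
print(env.movel(W(0,-.129,.034),.04,stop_force=15)); env.dwell(.5)
print(S(env.get_tcp_pos()),env.get_force(),env.get_time())
cv2.imwrite("pics/s1.png",cv2.resize(viewer.camera("side")[110:310,215:315],None,fx=3,fy=3,interpolation=cv2.INTER_CUBIC))
t=viewer.camera("top"); cv2.imwrite("pics/t1.png",cv2.resize(t[145:225,185:325],None,fx=5.7,fy=5.7,interpolation=cv2.INTER_CUBIC))
E
```

```text
False
[ 4.22304128e-05 -1.29175810e-01  3.40699867e-02] [ 0.41035769 -5.89075954  4.97359471] 9.8833
```

View pics/t1.png

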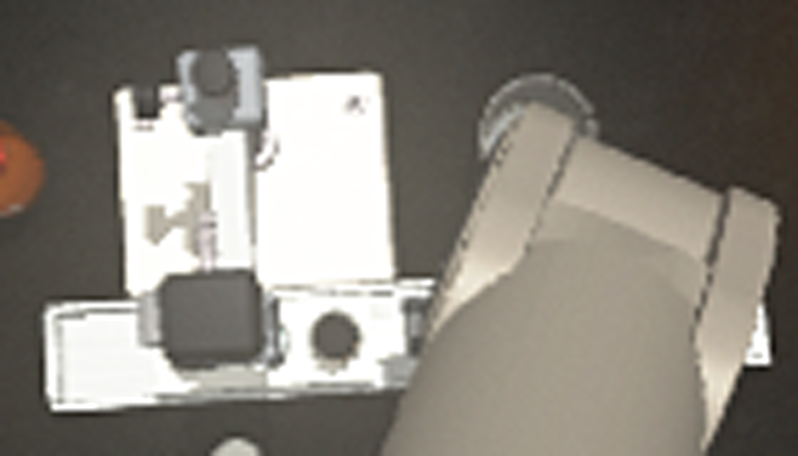

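```bash
python3 - <<'E'
from h import *
tp=lambda q:(q-[185,145]+.5)*5.7-.5
for y in(-.036,-.034,-.032): print(tp(proj("top",W(0,y,.061))))
env.grip(.06); env.movel(W(0,-.129,.12),.15); env.movel(W(-.03,-.2,.40),.25)
print(env.get_time())
im=viewer.camera("side"); cv2.imwrite("pics/s2.png",cv2.resize(im[160:260,225:305],None,fx=6,fy=6,interpolation=cv2.INTER_CUBIC))
sp=lambda q:(q-[225,160]+.5)*6-.5
for P in [(0,.034,.061),(0,0,.055),(0,-.034,.061),(0,-.129,.058),(0,0,.088)]: print(P,sp(proj("side",W(*P)))[0].round(1), sp(proj("side",W(P[0],P[1]+.005,P[2])))[0].round(1))
E
```

```text
[[335.7468503  334.92849214]]
[[331.42165095 335.22760134]]
[[327.09654972 335.52666641]]
12.5333
(0, 0.034, 0.061) [104.4 263.2] [101.9 256. ]
(0, 0, 0.055) [122.1 324.5] [119.4 317. ]
(0, -0.034, 0.061) [140.5 366. ] [137.7 358.2]
(0, -0.129, 0.058) [196.4 531.4] [193.3 522.5]
(0, 0, 0.088) [122.  263.1] [119.3 255.6]
```

View pics/s2.png

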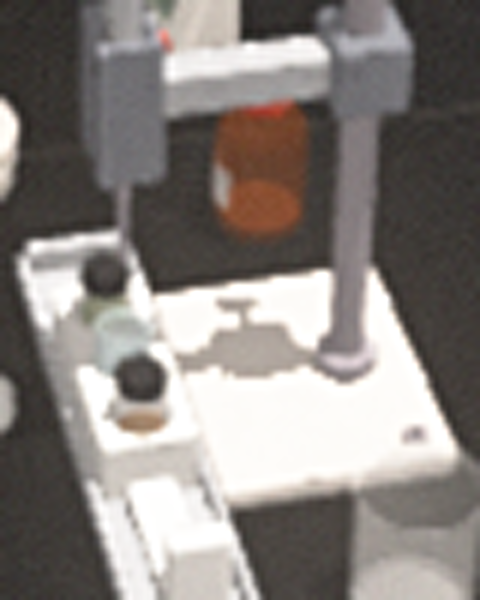

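The cap tops are at (104,265) and (141,369), and the mouth is at (123,323). Predictions for perfect centring are (104,263), (141,366) and (122,324), so the open vial is within about 2 mm of the needle axis. Next is the grip head.

```bash
python3 - <<'E'
from h import *
env.grip(.085); env.movel(W(-.03,-.2,.43),.2); env.movel(W(0,.001,.43),.2); print(env.get_qpos().round(2))
print(env.movel(W(0,.001,.34),.15,stop_force=8), env.movel(W(0,.001,.285),.05,stop_force=8))
env.grip(.030,40); env.dwell(.3)
print(env.get_opening(),env.get_gripper_force(),S(env.get_tcp_pos()),env.get_force(),env.get_time())
cv2.imwrite("pics/h1.png",cv2.resize(viewer.camera("side")[80:260,200:320],None,fx=3.3,fy=3.3,interpolation=cv2.INTER_CUBIC))
E
```

```text
[-0.9   0.14  0.69  1.64 -0.09  1.4   1.42]
False False
0.03342028804421083 42.28589840233326 [2.82151097e-04 1.35892586e-03 2.85206821e-01] [-0.89107382  2.11672471  3.86188466] 17.25
```

View pics/h1.png

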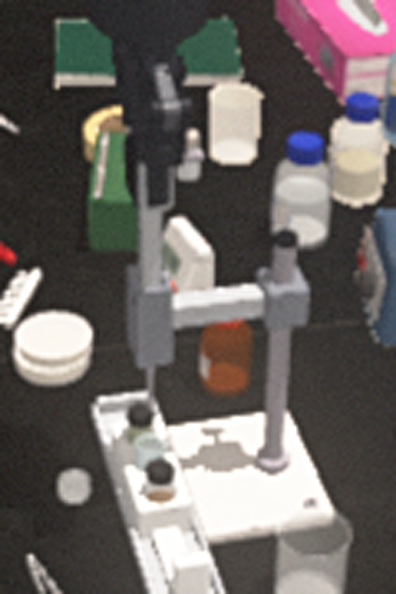

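The fingers straddle the head and the needle is above the middle vial. The opening of 33 mm means the button is in. Pushing down.

```bash
python3 - <<'E'
from h import *
p=S(env.get_tcp_pos()); z0=p[2]
print(env.movel(W(p[0],p[1],z0-.005),.02,stop_force=15),env.get_force())
print(env.movel(W(p[0],p[1],z0-.050),.025,stop_force=15)); env.dwell(.5)
print(env.get_opening(),env.get_gripper_force(),S(env.get_tcp_pos()),z0,env.get_force(),env.get_time())
im=viewer.camera("side"); a=cv2.resize(im[100:260,205:295],None,fx=3.7,fy=3.7,interpolation=cv2.INTER_CUBIC)
b=cv2.resize(im[125:185,230:270],None,fx=9.86,fy=9.86,interpolation=cv2.INTER_CUBIC)[:592]
cv2.imwrite("pics/d1.png",np.hstack([a[:590],b[:590]]))
E
```

```text
False [0.6567966  2.43651381 2.96242457]
False
0.03352056068922738 42.3130894638598 [0.00027074 0.00138381 0.23522207] 0.285165120339814 [0.30274268 0.62932638 4.65358539] 20.1417
```

View pics/d1.png

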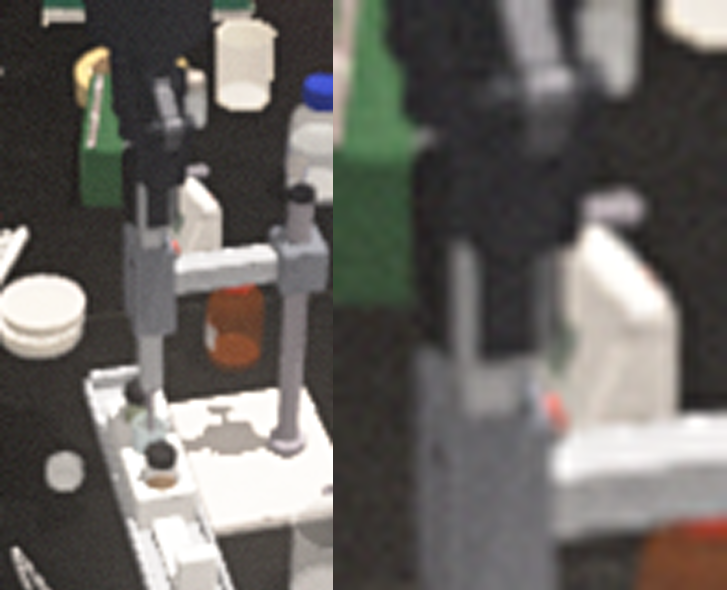

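The bar now extends below the sleeve, at about (150,360) in the left half. The hub goes into the middle vial near (152,425), and the rack and vials are upright. The arm travelled 49.9 mm with 4.7 N of push, and the grip is holding. Handing in.

```bash
python3 -c "
from cell import env, viewer, kin
print(env.job_done())"
```

```text
the job is handed in; nothing more can be done
None
```

I handed in the job at about 20 s with the open vial within about 2 mm of the needle axis, the needle inside it and the head still held and squeezed; the arm is at about 50 mm, taken from 49.9 mm of gripper travel because the scale face wasn't visible, and no verdict came back.

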